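Square a coaster to the fence and push it off the ledge into the chute

ROBOT

A 7-joint arm with a two-finger parallel gripper is mounted at the origin on a cart in front of the work surface, level with it; the furniture and walls round the work are solid. World frame = base frame: x ahead of the robot, y to its left, z up, the work surface at z = 0. Lengths are in m, angles in degrees, forces in N, time in s.
With the tool pointing down it reaches from about 0.35 to 0.9 m from the base axis. Payload 19.9 kg.
Tool frame: the origin (TCP) lies on the centre line of the jaws, within the pads' length; the fingertips stand 11 mm ahead of it and the grasp point (between the pads) lies 8 mm behind it; z points along the fingers, y is the line along which they close (so a half turn about z gives the same grasp; the last joint's range is limited). The gripper opens to 94 mm and grips with 3 to 60 N. Pads are 16 mm wide; open, the fingers measure 119 mm over their backs; the gripper's body (75 mm by 177 mm) begins 78 mm behind the grasp point.
Start: joints at [62.366, 23.915, -0.59, 92.452, 0.269, 63.638, -3.037], TCP at [0.267, -0.565, 0.192] pointing down, gripper open.
Joint ranges: [-161.28, 161.28], [-22.2, 115.67], [-73.04, 71.86], [3.21, 147.25], [-68.34, 248.33], [10.77, 114.83], [-161.83, 161.83]. Speed limits (degrees/s): [108.29, 108.29, 136.94, 136.94, 172.46, 172.46, 172.46].

INTERFACE

Orientations are given as a 3x3 rotation matrix whose columns are the frame's x, y, z axes.
In Python, from station import manip gives the robot as it stands.
- The arm moves only by the tool servo_tool, never from a script. Its argument "series" is text: rows parted by semicolons, each of 7 numbers parted by spaces: the shift along the tool's x, y, z in units of 40 mm (1.0 is 40 mm), then the turn, a rotation vector about the tool's x, y, z in degrees, then the opening, from 0 (shut) to 1 (fully open). In form: tx ty tz wx wy wz gripper; .... A call has 1 to 20 rows; each row is the pose to reach, as a shift and turn from the pose commanded when the call began, along the tool's axes at that moment; what a row does not reach only later rows make up. A row lasts 1/12 s, in which the tool goes at most 41.7 mm and 7.16 degrees, less where a joint would pass 70% of its speed; a pose out of reach is approached as far as the arm can. A call with a gripper value outside its range is refused whole. The fingers move at their own pace and stop on an object; "force" is the grip in N (left out, the last holds). Time passes only in rows, so rows that repeat a pose let the fingers close. It gives the time, the measured TCP pose, the force, the opening and the grip force at its end, in the units of the state.
- manip.get_obs(): the state, without advancing time (a new reading comes with each control period).
- manip.read_camera(name): name is "side" or "top" or "wrist"; returns a dict with "img" (400x640x3 uint8, red, green, blue), "intrinsics" (3x3 intrinsics, pixels), "origin" and "rotation" of the camera in the world; the wrist camera has in their place "T_tool_cam" (4x4, takes a point from camera to tool coordinates, whose origin is the TCP and whose axes are the flange's). Camera axes: x right, y down, z forward; pixel columns grow to the right and rows downward; lengths in m; the calibration is good to about 2 mm. A picture is of the moment at which its call begins: read the wrist's pose just before it. There is no depth.
- manip.finish_job(): hands the job in; it is judged then, once.
The state is a dict: "clock": time; "qpos": joint angles; "qvel": joint speeds; "tau": joint torques, N m; "eef_pos": TCP position; "ee_rot": TCP orientation; "force": force on the tool from outside, world axes, zero at the start; "wrist_torque": the same for the moment, N m; "gripper_width": opening from 0.0 (shut) to 1.0 (fully open); "grip_force": force on a finger pad.
Only numpy, scipy, OpenCV 4.12 (cv2) and the standard library are available. Lean on these libraries where they do the work, as an engineer would, in place of code of your own. Each camera call takes 0.05 s, during which the arm holds its last target. There are 200 camera calls.

TASK

Put the square wooden coaster away through the chute of the sorting stand: without picking it up, first push it back gently until it lies flat and square against the metal fence and hold it pressed there for a moment, so that the sprung fence visibly gives (about 3 mm), then push it along the fence and off the right-hand end of the ledge so that it drops down the chute into the white tray below. Push lightly throughout (well under 15 N) and do not bump the stand, and leave the mug and jars alone.

Things in the scene. Friction and masses are not known exactly. Their poses are not given: they have to be found in the camera images.
- stand: Fixed wooden stand. Origin on the table under the ledge; +x away from the robot towards the fence, +y left, away from the chute, z up; turned up to 0.18 rad. Ledge: flat top 120 mm above the table, x -100 to +140 mm, y -80 to +110 mm, no rims. On it an aluminium carriage (fence and chute in one) is clamped at an unmeasured place, shifted up to 30 mm either way in x.
- fence_mid (a point): Where the fence's front face would be, at ledge height, if the carriage were unshifted; stand axes. The true face lies up to 30 mm nearer or farther (stand x), not measured: find it by feel or eye. Bar along y, 8 mm thick, stand y -166 to +110 mm, top 24 mm above the ledge. It is sprung: gives back about 0.5 mm per N of push, then stops hard after 6 mm; springs back when let go.
- ledge_end (a point): Middle of the ledge's right-hand end, the drop edge, on top; stand axes. Beyond it (-y) lies the chute: the fence runs on as its back cheek; its front cheek is a parallel wall, inside 82 mm from the fence face, 8 mm thick, as high as the fence, with a blunt end 2 mm past the edge on which a coaster not against the fence jams. Between them a slide falls at 47 degrees to the tray.
- tray_floor (a point): Centre of the floor of the fixed white open tray that catches what comes down the chute; stand axes. Tray outside 230 (x) x 165 (y) mm, walls 5 mm, rim 45 mm above the table.
- coaster: Loose dark wooden square coaster with an inset cork disc, 76 x 76 x 16 mm, about 0.08 kg. Origin: centre of its underside; x and y parallel to its sides, z up. It starts flat on the ledge, some way in front of the fence and left of the chute, turned up to 0.25 rad against the stand.
- mug: Bystander: cream tea mug, 83 x 117 x 94 mm, origin at the centre of its underside
- honey: Bystander: jar of honey with a grey lid, 71 x 71 x 110 mm, origin at the centre of its underside
- spice_green: Bystander: spice jar with green cap and green label, 46 x 46 x 106 mm, origin at the centre of its underside
- spice_brown: Bystander: spice jar with green cap and brown label, 46 x 46 x 106 mm, origin at the centre of its underside
- mustard: Bystander: squat jar of mustard with a green lid, 68 x 68 x 84 mm, origin at the centre of its underside

How it is judged (in metres and radians):
On the way:
1. the coaster, still left of the chute and flat on the ledge, is pressed square against the fence: turned less than 0.06 rad against the stand, force between coaster and stand over 3 N for 0.1 s (contact force between coaster and stand above 3 N and angle between the x axis of coaster and the x axis of stand, either way round below 0.06 rad and x of coaster in the frame of stand above -0.015 m and y of coaster in the frame of stand above -0.035 m and z of coaster in the frame of stand above 0.115 m), for 0.1 s.
At the end, for the whole second after the job is handed in: the coaster rests in the white tray: its origin inside the tray's outline (stand x -100 to +130 mm, y -295 to -130 mm) and less than 50 mm above the table, at rest (under 20 mm/s) (z of coaster in the frame of stand below 0.05 m and y of coaster in the frame of stand between -0.295 and -0.13 m and x of coaster in the frame of stand between -0.1 and 0.13 m and linear speed of coaster below 0.02 m/s); the robot touches nothing.
It fails at once if the robot pushes on the coaster with more than 15 N (contact force between any of the arm, the fingers and coaster above 15 N).
It fails at once if the robot presses on the stand with more than 15 N (contact force between any of the arm, the fingers and stand above 15 N).
It fails at once if the coaster is lifted more than 20 mm off the ledge (z of coaster in the frame of stand above 0.14 m).
It fails at once if a bystander is moved more than 20 mm (distance of any of mug, honey, spice_green, spice_brown, mustard from where it was at the start of the episode above 0.02 m).
It also fails if it takes over 59 s, if anything falls off the work surface, if the arm or the gripper's body presses on something with over 40 N, if the wrist force passes 120 N, or if a joint passes its speed limit or range.

## Working session

There is one attempt and no reset: what is moved stays moved. The work goes in short steps, Python scripts to look and compute and a tool call to move; the robot and the scene stay as the last step left them, time stands still between calls to the robot, and variables do not carry over. Pictures are saved under pics/ and viewed, at most 10 in all, crops included, and the job is handed in when it is done.

Besides the shell and the picture viewer there is one more tool, called after "Request:" by a JSON object that holds its "name" and its "arguments", one argument or row to a line. servo_tool: Moves the arm, as the interface text tells. Its arguments: {"type":"object","properties":{"series":{"type":"string"},"force":{"type":"number"}},"required":["series"]}

```bash
mkdir -p pics; ls; python3 - <<'E'
from station import manip
import cv2,numpy as np
o=manip.get_obs();print({k:np.round(v,3).tolist() for k,v in o.items()})
for n in("top","side"):
    c=manip.read_camera(n);cv2.imwrite(f"pics/{n}0.png",c["img"][:,:,::-1]);print(n,c["intrinsics"],c["origin"],c["rotation"])
E
```

```text
pics
{'clock': 0.0, 'qpos': [62.365, 23.948, -0.592, 92.486, 0.27, 63.638, -3.036], 'qvel': [0.022, -0.012, 0.063, -0.031, 0.061, -0.006, 0.003], 'tau': [-0.001, -85.124, 0.638, -42.599, -0.049, 0.019, 0.0], 'eef_pos': [0.267, -0.565, 0.192], 'ee_rot': [[0.904, 0.427, -0.001], [0.427, -0.904, 0.001], [-0.0, -0.001, -1.0]], 'force': [0.377, -0.201, 0.172], 'wrist_torque': [-0.043, 0.017, 0.018], 'grip_force': 0.0, 'gripper_width': 1.0}
top [[364.58539615   0.         318.47368401]
 [  0.         364.58539615 199.79728448]
 [  0.           0.           1.        ]] [0.39450457 0.01153608 0.99156933] [[ 0.01238368 -0.98490073  0.17267655]
 [-0.99957003 -0.00760321  0.02831853]
 [-0.02657804 -0.17295299 -0.98457141]]
side [[391.16074914   0.         316.25242337]
 [  0.         391.16074914 194.88969899]
 [  0.           0.           1.        ]] [ 0.4661962  -0.79063515  0.58687057] [[ 9.90681622e-01 -6.98818800e-02  1.16903580e-01]
 [-1.36196761e-01 -5.04488955e-01  8.52608548e-01]
 [-6.05323378e-04 -8.60585509e-01 -5.09305621e-01]]
```

View pics/top0.png

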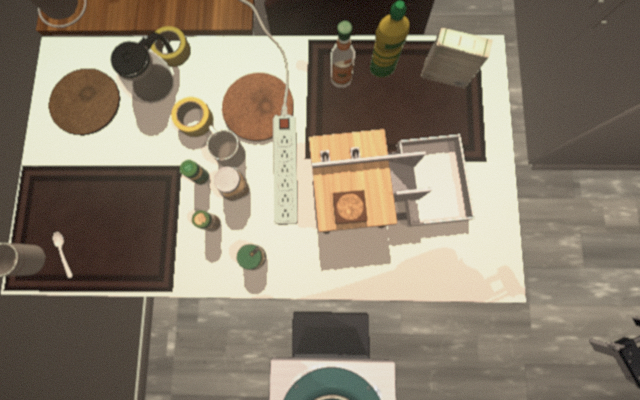

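View pics/side0.png

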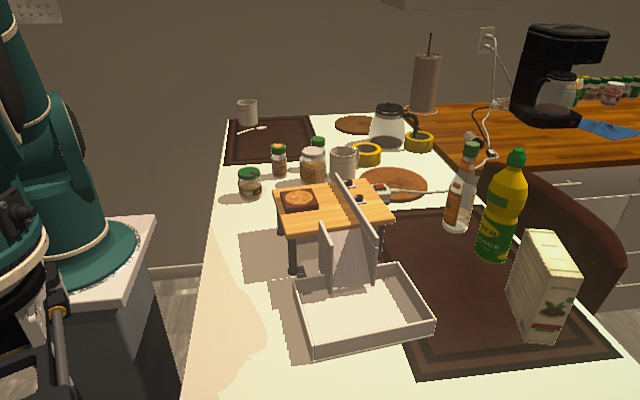

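Top view: the ledge spans about (312,135) to (396,225), the fence runs (313,164) to (424,155), and the coaster is near (349,207). The chute and tray are on the right (+u). The side view agrees. I'll zoom in and measure.

```bash
cat > h.py <<'E'
import numpy as np,cv2
from station import manip
def ray(c,uv,z):
    uv=np.atleast_2d(uv).astype(float);K=c["intrinsics"]
    d=np.c_[uv,np.ones(len(uv))]@np.linalg.inv(K).T@np.array(c["rotation"]).T;o=np.array(c["origin"])
    return (o+d*((z-o[2])/d[:,2])[:,None])[:,:2]
E
python3 - <<'E'
from h import *
c=manip.read_camera("top");im=c["img"]
crop=im[120:245,300:480];cv2.imwrite("pics/crop1.png",cv2.resize(crop[:,:,::-1],None,fx=4.4,fy=4.4,interpolation=cv2.INTER_CUBIC))
h=cv2.cvtColor(im,cv2.COLOR_RGB2HSV)
for uv in[(325,180),(340,145),(340,197),(360,220),(349,207),(336,207),(380,215),(300,180)]:print(uv,im[uv[1],uv[0]],h[uv[1],uv[0]])
E
```

```text
(325, 180) [232 179 122] [ 16 121 232]
(340, 145) [233 183 123] [ 16 120 233]
(340, 197) [164 109  79] [ 11 132 164]
(360, 220) [118  82  62] [ 11 121 118]
(349, 207) [210 148 100] [ 13 134 210]
(336, 207) [148 103  73] [ 12 129 148]
(380, 215) [235 190 129] [ 17 115 235]
(300, 180) [237 222 196] [ 19  44 237]
```

View pics/crop1.png

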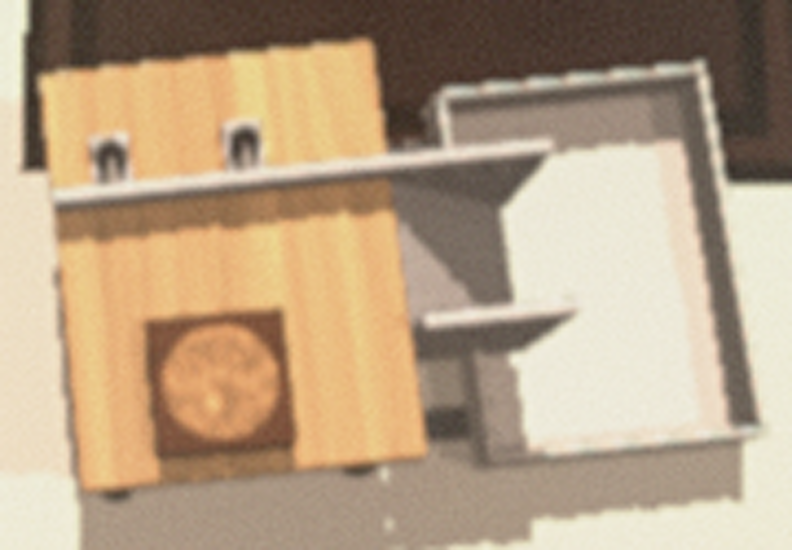

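The crop (x4.4) shows ledge corners (40,77), (374,40), (427,458), (82,492), the fence's front top edge from (58,203) to (550,154), and coaster corners (147,322), (282,311), (297,446), (158,458).

```bash
python3 - <<'E'
from h import *
c=manip.read_camera("top")
f=lambda p:(np.array(p,float)+.5)/4.4-.5+[300,120]
L=ray(c,f([(40,75),(374,40),(427,458),(82,492)]),.12)
print("ledge",L.round(4).tolist(),"sides",[np.linalg.norm(L[i]-L[i-1]).round(4) for i in range(4)])
# ideal corners stand: BL(.14,.11) BR(.14,-.08) FR(-.1,-.08) FL(-.1,.11)
S=np.array([(.14,.11),(.14,-.08),(-.1,-.08),(-.1,.11)])
A=S-S.mean(0);B=L-L.mean(0)
th=np.arctan2((A[:,0]*B[:,1]-A[:,1]*B[:,0]).sum(),(A*B).sum());R=np.array([[np.cos(th),-np.sin(th)],[np.sin(th),np.cos(th)]])
t=L.mean(0)-R@S.mean(0);print("yaw",th,np.degrees(th),"t",t)
st=lambda P:((P-t)@R).round(4).tolist()
print("led in stand",st(L))
print("fence",st(ray(c,f([(58,203),(220,188),(390,171),(550,154)]),.144)))
print("cheek",st(ray(c,f([(425,314),(575,300),(428,327),(572,314)]),.144)))
Q=ray(c,f([(147,322),(282,311),(297,446),(158,458)]),.136)
print("coaster",Q.round(4).tolist(),st(Q),Q.mean(0),st(Q.mean(0)))
e=Q[0]-Q[1]+Q[3]-Q[2];print("coaster yaw rel",np.arctan2(-e[0],e[1])-th)
print("tray",st(ray(c,f([(440,90),(703,62),(758,430),(490,462)]),.045)))
E
```

```text
ledge [[0.7078, 0.0631], [0.7292, -0.1267], [0.4909, -0.1508], [0.4705, 0.0362]] sides [np.float64(0.2388), np.float64(0.1909), np.float64(0.2395), np.float64(0.1881)]
yaw 0.10816828868527577 6.1975864188189975 t [ 0.58134168 -0.06161434]
led in stand [[0.1392, 0.1103], [0.14, -0.0806], [-0.0996, -0.0789], [-0.0996, 0.1092]]
fence [[0.0566, 0.1067], [0.0559, 0.018], [0.0559, -0.075], [0.0564, -0.1624]]
cheek [[-0.0248, -0.0833], [-0.0253, -0.1638], [-0.032, -0.084], [-0.0327, -0.1611]]
coaster [[0.5618, 0.0016], [0.5684, -0.0715], [0.4949, -0.0789], [0.4877, -0.0047]] [[-0.0126, 0.0649], [-0.0139, -0.0085], [-0.0878, -0.0078], [-0.0869, 0.0667]] [ 0.5282125  -0.03838312] [-0.0503, 0.0288]
coaster yaw rel -0.015132110505468005
tray [[0.1311, -0.1315], [0.132, -0.2932], [-0.0955, -0.2884], [-0.0988, -0.13]]
```

```bash
cat >> h.py <<'E'
TH=.108168;T=np.array([.58134,-.06161]);R=np.array([[np.cos(TH),-np.sin(TH)],[np.sin(TH),np.cos(TH)]])
def go(x,y,z,yaw=0):
    o=manip.get_obs();E=np.array(o["ee_rot"]);p=np.array(o["eef_pos"])
    w=np.r_[R@[x,y]+T,z];d=E.T@(w-p)/.04
    cur=np.degrees(np.arctan2(E[1,0],E[0,0])-TH)
    print("from stand",(R.T@(p[:2]-T)).round(4),p[2].round(4),"yaw",cur.round(2),"F",R.T@np.array(o["force"])[:2],np.round(o["force"][2],2),"t",o["clock"])
    print("move",d.round(3),"wz",(cur-yaw).round(2))
E
python3 - <<'E'
from h import *
go(-.14,.029,.26);go(-.14,.029,.137)
E
```

```text
from stand [-0.3673 -0.4665] 0.192 yaw 19.06 F [ 0.42933383 -0.4146949 ] -0.12 t 0.2
move [ 9.416 -9.855 -1.693] wz 19.06
from stand [-0.3673 -0.4665] 0.192 yaw 19.06 F [ 0.42933383 -0.4146949 ] -0.12 t 0.2
move [ 9.416 -9.853  1.382] wz 19.06
```

Request:
{"name": "servo_tool", "arguments": {
  "series": "0 0 -0.85 0 0 0 0.3; 0 0 -1.69 0 0 0 0.3; 9.4 -9.85 -1.69 0 0 19.06 0.3; 9.4 -9.85 -1.69 0 0 19.06 0.3; 9.4 -9.85 -1.69 0 0 19.06 0.3; 9.4 -9.85 -1.69 0 0 19.06 0.3; 9.4 -9.85 -1.69 0 0 19.06 0.3; 9.4 -9.85 -1.69 0 0 19.06 0.3; 9.4 -9.85 -1.69 0 0 19.06 0.3; 9.4 -9.85 -1.69 0 0 19.06 0.3; 9.4 -9.85 -1.69 0 0 19.06 0.3; 9.4 -9.85 -1.69 0 0 19.06 0.3; 9.4 -9.85 -1.69 0 0 19.06 0.3; 9.4 -9.85 -1.69 0 0 19.06 0.3; 9.4 -9.85 -1.69 0 0 19.06 0.3; 9.4 -9.85 -1.69 0 0 19.06 0.3; 9.4 -9.85 -1.69 0 0 19.06 0.3; 9.4 -9.85 -1.69 0 0 19.06 0.3; 9.4 -9.85 -1.69 0 0 19.06 0.3; 9.4 -9.85 -1.69 0 0 19.06 0.3"
}}

```text
clock: 1.87
eef_pos: [0.4383, -0.0497, 0.2599]
ee_rot: [[0.994, 0.106, -0.0], [0.106, -0.994, -0.0], [-0.0, 0.0, -1.0]]
force: [0.2, 0.0, 0.0]
gripper_width: 0.296
grip_force: 0.0
```

```bash
python3 - <<'E'
from h import *
go(-.14,.029,.137);print(manip.get_obs()["ee_rot"])
E
```

```text
from stand [-0.1409  0.0273] 0.2599 yaw -0.12 F [ 0.21230948 -0.00515088] 0.01 t 1.8667
move [ 0.023 -0.043  3.072] wz -0.12
[[ 9.94380950e-01  1.05860587e-01 -2.50243963e-04]
 [ 1.05860570e-01 -9.94380980e-01 -7.98100073e-05]
 [-2.57286572e-04  5.28705824e-05 -9.99999966e-01]]
```

Request:
{"name": "servo_tool", "arguments": {
  "series": "0 0 1 0 0 0 0.3; 0 0 2 0 0 0 0.3; 0 0 2.8 0 0 0 0.3; 0.02 -0.04 3.07 0 0 0 0.3; 0.02 -0.04 3.07 0 0 0 0.3; 0.3 -0.04 3.07 0 0 0 0.3; 0.6 -0.04 3.07 0 0 0 0.3; 0.8 -0.04 3.07 0 0 0 0.3; 0.8 -0.04 3.07 0 0 0 0.3"
}}

```text
clock: 2.62
eef_pos: [0.4725, -0.0435, 0.1383]
ee_rot: [[0.994, 0.108, 0.002], [0.108, -0.994, 0.0], [0.002, 0.0, -1.0]]
force: [0.1, 0.3, 0.4]
gripper_width: 0.301
grip_force: 0.0
```

```bash
python3 - <<'E'
from h import *
go(.0,.029,.137)
c=manip.read_camera("side");cv2.imwrite("pics/s2.png",cv2.resize(c["img"][140:310,240:450,::-1],None,fx=3.5,fy=3.5))
E
```

```text
from stand [-0.1063  0.0297] 0.1383 yaw -0.02 F [0.14348599 0.27911036] 0.42 t 2.6167
move [2.656 0.017 0.038] wz -0.02
```

View pics/s2.png

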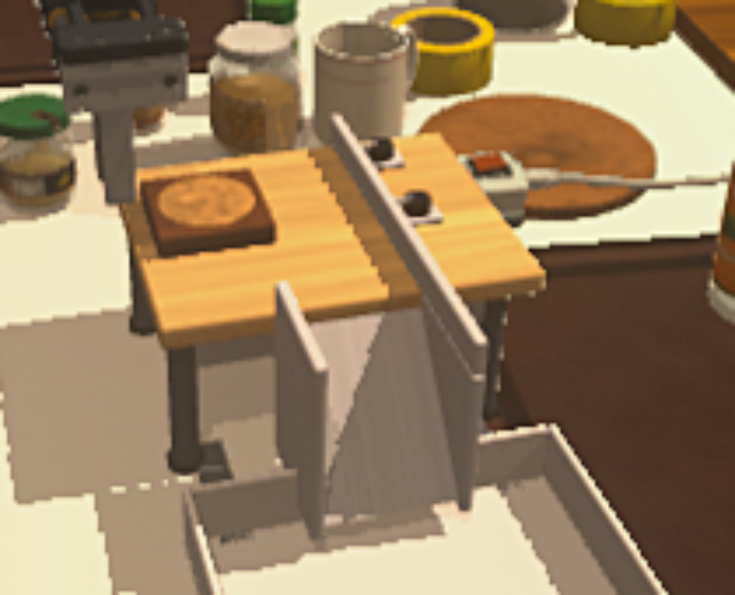

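The fingertips stand just in front of the coaster's near side at about (118,195) in the crop, low enough and clear of the ledge. I'll push slowly towards the fence.

Request:
{"name": "servo_tool", "arguments": {
  "series": "0.12 0 0.02 0 0 0 0.3; 0.24 0 0.02 0 0 0 0.3; 0.36 0 0.02 0 0 0 0.3; 0.48 0 0.02 0 0 0 0.3; 0.6 0 0.02 0 0 0 0.3; 0.72 0 0.02 0 0 0 0.3; 0.84 0 0.02 0 0 0 0.3; 0.96 0 0.02 0 0 0 0.3; 1.08 0 0.02 0 0 0 0.3; 1.2 0 0.02 0 0 0 0.3; 1.32 0 0.02 0 0 0 0.3; 1.44 0 0.02 0 0 0 0.3; 1.56 0 0.02 0 0 0 0.3; 1.65 0 0.02 0 0 0 0.3; 1.65 0 0.02 0 0 0 0.3"
}}

```text
clock: 3.92
eef_pos: [0.5365, -0.0362, 0.1363]
ee_rot: [[0.994, 0.108, 0.0], [0.108, -0.994, 0.0], [0.0, -0.0, -1.0]]
force: [-0.9, 0.4, -0.4]
gripper_width: 0.303
grip_force: 0.0
```

```bash
python3 - <<'E'
from h import *
go(-.026,.029,.137)
E
```

```text
from stand [-0.0418  0.0301] 0.1363 yaw 0.0 F [-0.80520224  0.52211336] -0.37 t 3.9167
move [ 0.396  0.029 -0.018] wz 0.0
```

Next, small steps until the force rises.

Request:
{"name": "servo_tool", "arguments": {
  "series": "0.05 0 0 0 0 0 0.3; 0.1 0 0 0 0 0 0.3; 0.15 0 0 0 0 0 0.3; 0.2 0 0 0 0 0 0.3; 0.25 0 0 0 0 0 0.3; 0.3 0 0 0 0 0 0.3; 0.3 0 0 0 0 0 0.3"
}}

```text
clock: 4.5
eef_pos: [0.5481, -0.0349, 0.1363]
ee_rot: [[0.994, 0.108, 0.0], [0.108, -0.994, 0.0], [0.0, -0.0, -1.0]]
force: [-0.7, 0.6, 0.4]
gripper_width: 0.3
grip_force: 0.0
```

Request:
{"name": "servo_tool", "arguments": {
  "series": "0.03 0 0 0 0 0 0.3; 0.06 0 0 0 0 0 0.3; 0.1 0 0 0 0 0 0.3; 0.1 0 0 0 0 0 0.3"
}}

```text
clock: 4.83
eef_pos: [0.552, -0.0346, 0.1363]
ee_rot: [[0.994, 0.108, 0.0], [0.108, -0.994, 0.0], [0.0, -0.0, -1.0]]
force: [-0.4, 0.4, 0.1]
gripper_width: 0.3
grip_force: 0.0
```

Request:
{"name": "servo_tool", "arguments": {
  "series": "0.03 0 0 0 0 0 0.3; 0.05 0 0 0 0 0 0.3; 0.05 0 0 0 0 0 0.3"
}}

```text
clock: 5.08
eef_pos: [0.5539, -0.0343, 0.1363]
ee_rot: [[0.994, 0.108, -0.0], [0.108, -0.994, 0.0], [-0.0, -0.0, -1.0]]
force: [-0.4, 0.5, -0.9]
gripper_width: 0.301
grip_force: 0.0
```

Request:
{"name": "servo_tool", "arguments": {
  "series": "0.03 0 0 0 0 0 0.3; 0.05 0 0 0 0 0 0.3; 0.05 0 0 0 0 0 0.3"
}}

```text
clock: 5.33
eef_pos: [0.5559, -0.0341, 0.1363]
ee_rot: [[0.994, 0.108, -0.0], [0.108, -0.994, 0.0], [0.0, -0.0, -1.0]]
force: [-0.3, -1.1, 0.6]
gripper_width: 0.301
grip_force: 0.0
```

```bash
python3 - <<'E'
from h import *
go(-.026,.029,.137)
c=manip.read_camera("side");cv2.imwrite("pics/s3.png",cv2.resize(c["img"][140:310,240:450,::-1],None,fx=3.5,fy=3.5))
E
```

```text
from stand [-0.0223  0.0301] 0.1363 yaw -0.01 F [-0.39078196 -1.01920113] 0.6 t 5.3333
move [-0.092  0.027 -0.016] wz -0.01
```

View pics/s3.png

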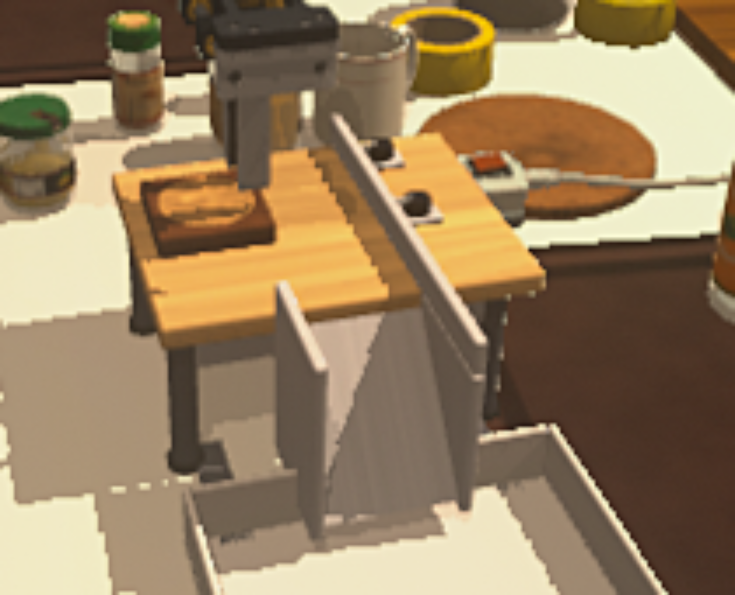

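The coaster hasn't moved. The finger tip shows at crop (253,185), beyond the coaster, so something is off in height or position. I'll cross-check with projections.

```bash
python3 - <<'E'
from h import *
c=manip.read_camera("side");o=manip.get_obs()
def proj(c,P):
    q=(np.atleast_2d(P)-c["origin"])@np.array(c["rotation"]);q=q@np.array(c["intrinsics"]).T;return (q[:,:2]/q[:,2:]).round(1).tolist()
p=np.array(o["eef_pos"]);E=np.array(o["ee_rot"])
cr=lambda P:((np.array(P)-[240,140])*3.5).round().tolist()
for s in(-.026,-.014,.014,.026):
    for f in (-.008,.008): print("tip",s,f,cr(proj(c,p+E@[f,s,.011])))
for n,z,P in(("ledge",.12,[(.14,.11),(.14,-.08),(-.1,-.08),(-.1,.11)]),("coaster top",.136,[(-.013,.066),(-.013,-.009),(-.088,-.009),(-.088,.066)]),("tray rim",.045,[(.13,-.13),(.13,-.295),(-.1,-.295),(-.1,-.13)])):
    W=np.array(P)@R.T+T;print(n,cr(proj(c,np.c_[W,np.full(4,z)])))
t=manip.read_camera("top");cv2.imwrite("pics/t3.png",cv2.resize(t["img"][100:250,290:480,::-1],None,fx=4,fy=4,interpolation=cv2.INTER_CUBIC))
for s in(-.026,.026):print("top tip",((np.array(proj(t,p+E@[0,s,.011]))-[290,100])*4).round().tolist())
E
```

```text
tip -0.026 -0.008 [[225.0, 188.0]]
tip -0.026 0.008 [[248.0, 185.0]]
tip -0.014 -0.008 [[229.0, 197.0]]
tip -0.014 0.008 [[252.0, 194.0]]
tip 0.014 -0.008 [[238.0, 219.0]]
tip 0.014 0.008 [[262.0, 216.0]]
tip 0.026 -0.008 [[243.0, 229.0]]
tip 0.026 0.008 [[267.0, 225.0]]
ledge [[438.0, 129.0], [546.0, 271.0], [158.0, 328.0], [109.0, 169.0]]
coaster top [[247.0, 164.0], [274.0, 221.0], [156.0, 237.0], [136.0, 178.0]]
tray rim [[552.0, 421.0], [688.0, 628.0], [245.0, 721.0], [178.0, 485.0]]
top tip [[188.0, 389.0]]
top tip [[274.0, 380.0]]
```

View pics/t3.png

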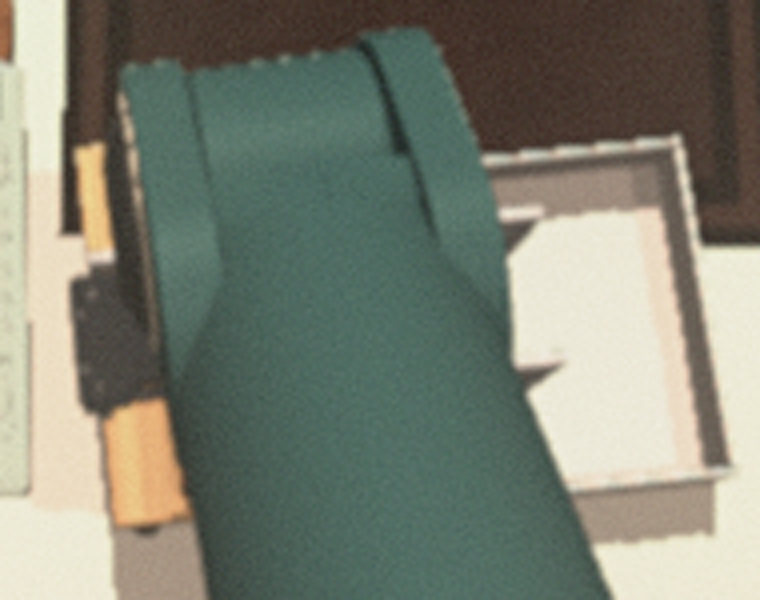

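The side view shows the near fingertip's bottom at crop (255,187), but my projection for 11 mm tips gives v≈226. The tips sit about 20 mm higher than assumed at this opening, so they passed above the coaster. I'll back off, then measure the tip height against the opening.

Request:
{"name": "servo_tool", "arguments": {
  "series": "-0.7 0 -0.2 0 0 0 0.3; -1.4 0 -0.2 0 0 0 0.3; -2.1 0 -0.2 0 0 0 0.3; -2.6 0 -0.2 0 0 0 0.3; -2.8 0 -0.2 0 0 0 0.3; -2.8 0 -0.2 0 0 0 0.3"
}}

```text
clock: 5.98
eef_pos: [0.4435, -0.0467, 0.1447]
ee_rot: [[0.994, 0.107, 0.0], [0.107, -0.994, -0.001], [0.0, 0.001, -1.0]]
force: [0.4, -1.0, 0.5]
gripper_width: 0.301
grip_force: 0.0
```

```bash
cat >> h.py <<'E'
def proj(c,P):
    q=(np.atleast_2d(P)-c["origin"])@np.array(c["rotation"]);q=q@np.array(c["intrinsics"]).T;return q[:,:2]/q[:,2:]
def tips(name):
    c=manip.read_camera("side");o=manip.get_obs();p=np.array(o["eef_pos"]);E=np.array(o["ee_rot"])
    u0,v0=map(int,proj(c,p)[0]-[35,40])
    cv2.imwrite(name,cv2.resize(c["img"][v0:v0+70,u0:u0+90,::-1],None,fx=8,fy=8,interpolation=cv2.INTER_CUBIC))
    w=o["gripper_width"]*.047+.0125;print("width",o["gripper_width"],"origin",u0,v0)
    for z in(.011,0,-.01,-.02):print(z,((proj(c,[p+E@[-.01,w,z],p+E@[.01,w,z]])-[u0,v0]+.5)*8).round().tolist())
E
python3 -c "
from h import *
go(-.135,.029,.137);tips('pics/f1.png')"
```

```text
from stand [-0.1354  0.0297] 0.1447 yaw -0.04 F [ 0.34166731 -1.02044661] 0.5 t 5.9833
move [0.009 0.018 0.192] wz -0.04
width 0.3024813899832967 origin 225 157
0.011 [[266.0, 421.0], [340.0, 411.0]]
0 [[262.0, 386.0], [337.0, 376.0]]
-0.01 [[260.0, 354.0], [335.0, 344.0]]
-0.02 [[257.0, 321.0], [332.0, 312.0]]
```

View pics/f1.png

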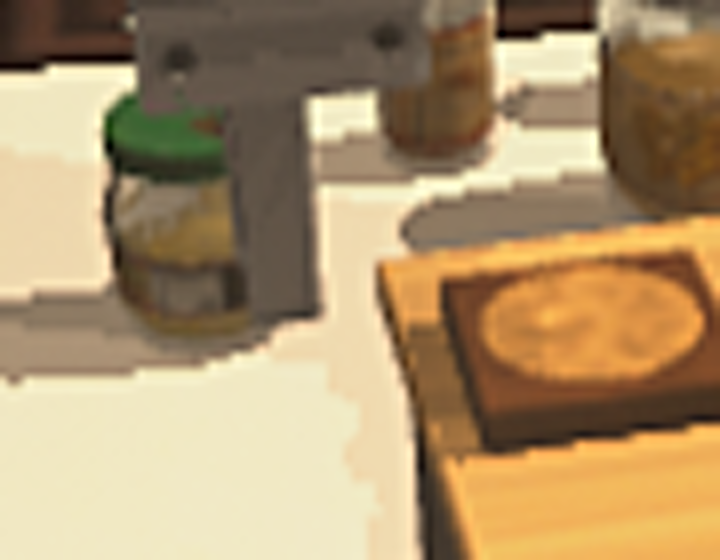

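f1 shows the finger's bottom edge from (248,320) to (320,312), which puts the real tips about 18–20 mm behind the TCP at this opening. I'll lower to TCP z=0.110 (tips near 0.129), then creep over the ledge edge watching the force.

Request:
{"name": "servo_tool", "arguments": {
  "series": "0 0 0.4 0 0 0 0.3; 0 0 0.87 0 0 0 0.3; 0 0 0.87 0 0 0 0.3; 0.2 0 0.87 0 0 0 0.3; 0.4 0 0.87 0 0 0 0.3; 0.5 0 0.87 0 0 0 0.3; 0.55 0 0.87 0 0 0 0.3; 0.6 0 0.87 0 0 0 0.3; 0.65 0 0.87 0 0 0 0.3; 0.65 0 0.87 0 0 0 0.3"
}}

```text
clock: 6.87
eef_pos: [0.4706, -0.0434, 0.1097]
ee_rot: [[0.994, 0.108, 0.0], [0.108, -0.994, 0.0], [0.0, 0.0, -1.0]]
force: [0.2, -1.1, -0.7]
gripper_width: 0.301
grip_force: 0.0
```

Request:
{"name": "servo_tool", "arguments": {
  "series": "0.03 0 0 0 0 0 0.3; 0.06 0 0 0 0 0 0.3; 0.09 0 0 0 0 0 0.3; 0.09 0 0 0 0 0 0.3"
}}

```text
clock: 7.2
eef_pos: [0.474, -0.043, 0.1096]
ee_rot: [[0.994, 0.108, 0.0], [0.108, -0.994, 0.0], [0.0, -0.0, -1.0]]
force: [0.4, 0.5, -0.7]
gripper_width: 0.304
grip_force: 0.0
```

No contact with the ledge edge, so the tips are above it. Next is the push, stopping short of the fence.

Request:
{"name": "servo_tool", "arguments": {
  "series": "0.1 0 0 0 0 0 0.3; 0.2 0 0 0 0 0 0.3; 0.3 0 0 0 0 0 0.3; 0.4 0 0 0 0 0 0.3; 0.5 0 0 0 0 0 0.3; 0.6 0 0 0 0 0 0.3; 0.7 0 0 0 0 0 0.3; 0.8 0 0 0 0 0 0.3; 0.9 0 0 0 0 0 0.3; 1.0 0 0 0 0 0 0.3; 1.1 0 0 0 0 0 0.3; 1.2 0 0 0 0 0 0.3; 1.2 0 0 0 0 0 0.3"
}}

```text
clock: 8.28
eef_pos: [0.5223, -0.0377, 0.1095]
ee_rot: [[0.994, 0.108, 0.0], [0.108, -0.994, 0.0], [0.0, -0.0, -1.0]]
force: [-0.1, -0.2, 0.3]
gripper_width: 0.299
grip_force: 0.0
```

```bash
python3 -c "
from h import *
go(-.03,.029,.110);tips('pics/f2.png')"
```

```text
from stand [-0.0562  0.0301] 0.1095 yaw 0.0 F [-0.12665902 -0.19421879] 0.26 t 8.2833
move [ 0.654  0.029 -0.012] wz 0.0
width 0.3000315007710467 origin 260 166
0.011 [[273.0, 418.0], [344.0, 408.0]]
0 [[272.0, 385.0], [343.0, 375.0]]
-0.01 [[271.0, 355.0], [342.0, 345.0]]
-0.02 [[270.0, 324.0], [341.0, 314.0]]
```

View pics/f2.png

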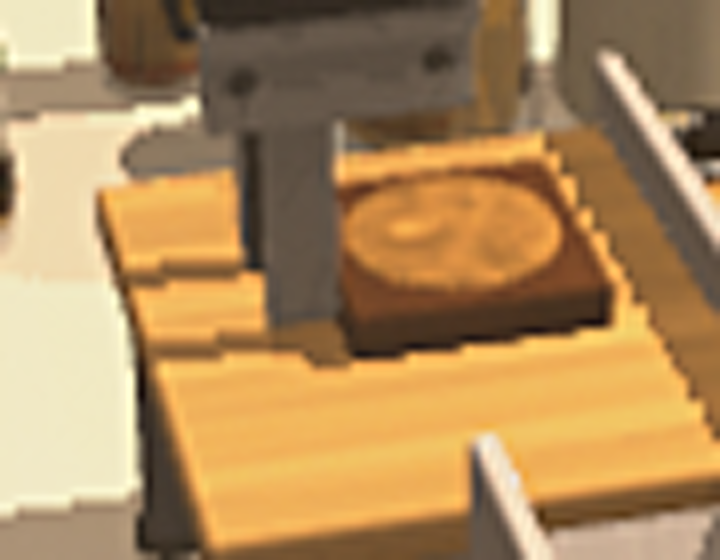

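f2 shows the fingers flat against the coaster's near side at about (340,300), and the coaster sliding square towards the fence with about 25–28 mm to go. Continuing.

Request:
{"name": "servo_tool", "arguments": {
  "series": "0.1 0 0 0 0 0 0.3; 0.2 0 0 0 0 0 0.3; 0.3 0 0 0 0 0 0.3; 0.4 0 0 0 0 0 0.3; 0.48 0 0 0 0 0 0.3; 0.53 0 0 0 0 0 0.3; 0.55 0 0 0 0 0 0.3; 0.55 0 0 0 0 0 0.3"
}}

```text
clock: 9.0
eef_pos: [0.5436, -0.0354, 0.1095]
ee_rot: [[0.994, 0.108, -0.0], [0.108, -0.994, 0.0], [-0.0, -0.0, -1.0]]
force: [-0.3, 0.0, -0.2]
gripper_width: 0.303
grip_force: 0.0
```

Request:
{"name": "servo_tool", "arguments": {
  "series": "0.025 0 0 0 0 0 0.3; 0.05 0 0 0 0 0 0.3; 0.075 0 0 0 0 0 0.3; 0.075 0 0 0 0 0 0.3"
}}

```text
clock: 9.33
eef_pos: [0.5466, -0.0351, 0.1096]
ee_rot: [[0.994, 0.108, 0.0], [0.108, -0.994, 0.0], [0.0, -0.0, -1.0]]
force: [-0.1, 0.2, 0.2]
gripper_width: 0.3
grip_force: 0.0
```

Request:
{"name": "servo_tool", "arguments": {
  "series": "0.025 0 0 0 0 0 0.3; 0.05 0 0 0 0 0 0.3; 0.05 0 0 0 0 0 0.3"
}}

```text
clock: 9.58
eef_pos: [0.5486, -0.0349, 0.1095]
ee_rot: [[0.994, 0.108, 0.0], [0.108, -0.994, 0.0], [0.0, -0.0, -1.0]]
force: [-0.8, 0.1, 0.5]
gripper_width: 0.299
grip_force: 0.0
```

Request:
{"name": "servo_tool", "arguments": {
  "series": "0.025 0 0 0 0 0 0.3; 0.05 0 0 0 0 0 0.3; 0.05 0 0 0 0 0 0.3; 0.05 0 0 0 0 0 0.3"
}}

```text
clock: 9.92
eef_pos: [0.5503, -0.0348, 0.1095]
ee_rot: [[0.994, 0.108, -0.0], [0.108, -0.994, 0.0], [-0.0, -0.0, -1.0]]
force: [-0.4, 1.1, 0.3]
gripper_width: 0.302
grip_force: 0.4
```

Request:
{"name": "servo_tool", "arguments": {
  "series": "0.025 0 0 0 0 0 0.3; 0.025 0 0 0 0 0 0.3; 0.025 0 0 0 0 0 0.3"
}}

```text
clock: 10.17
eef_pos: [0.5512, -0.0347, 0.1095]
ee_rot: [[0.994, 0.108, -0.0], [0.108, -0.994, -0.0], [-0.0, -0.0, -1.0]]
force: [-1.7, -1.0, 0.9]
gripper_width: 0.302
grip_force: 1.5
```

Request:
{"name": "servo_tool", "arguments": {
  "series": "0.025 0 0 0 0 0 0.3; 0.025 0 0 0 0 0 0.3; 0.025 0 0 0 0 0 0.3"
}}

```text
clock: 10.42
eef_pos: [0.5521, -0.0346, 0.1094]
ee_rot: [[0.994, 0.108, -0.001], [0.108, -0.994, -0.0], [-0.001, 0.0, -1.0]]
force: [-4.4, -2.4, 2.2]
gripper_width: 0.303
grip_force: 2.5
```

Request:
{"name": "servo_tool", "arguments": {
  "series": "0.025 0 0 0 0 0 0.3; 0.025 0 0 0 0 0 0.3; 0.025 0 0 0 0 0 0.3"
}}

```text
clock: 10.67
eef_pos: [0.5529, -0.0346, 0.1094]
ee_rot: [[0.994, 0.108, -0.001], [0.108, -0.994, -0.0], [-0.001, 0.0, -1.0]]
force: [-6.4, -1.6, 3.1]
gripper_width: 0.299
grip_force: 3.3
```

Request:
{"name": "servo_tool", "arguments": {
  "series": "0 0 0 0 0 0 0.3; 0 0 0 0 0 0 0.3; 0 0 0 0 0 0 0.3; 0 0 0 0 0 0 0.3; 0 0 0 0 0 0 0.3; 0 0 0 0 0 0 0.3"
}}

```text
clock: 11.17
eef_pos: [0.5529, -0.0346, 0.1095]
ee_rot: [[0.994, 0.108, -0.001], [0.108, -0.994, -0.0], [-0.001, 0.0, -1.0]]
force: [-6.7, -1.8, 3.6]
gripper_width: 0.299
grip_force: 3.2
```

```bash
python3 -c "
from h import *
go(-.024,.029,.110);tips('pics/f3.png')"
```

```text
from stand [-0.0253  0.03  ] 0.1095 yaw -0.0 F [-6.82312151 -1.0715621 ] 3.62 t 11.1667
move [ 0.034  0.024 -0.014] wz -0.0
width 0.3000527672199829 origin 273 165
0.011 [[279.0, 411.0], [348.0, 402.0]]
0 [[278.0, 378.0], [348.0, 369.0]]
-0.01 [[278.0, 348.0], [348.0, 339.0]]
-0.02 [[277.0, 318.0], [348.0, 308.0]]
```

View pics/f3.png

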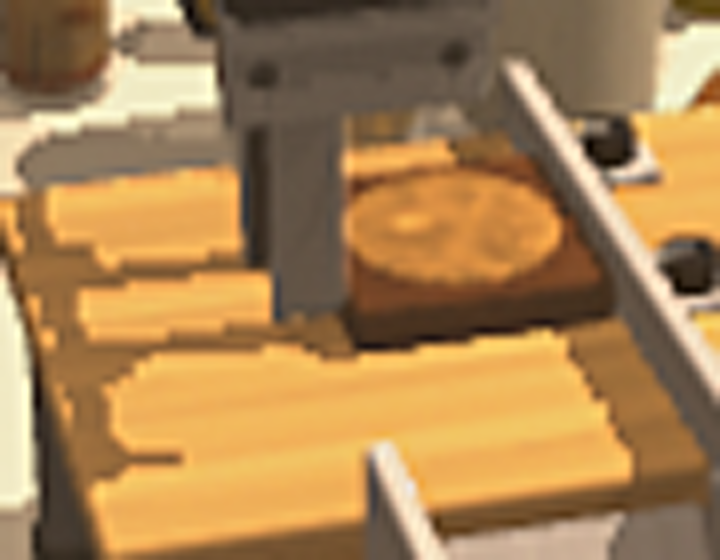

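f3 shows the coaster lying square against the fence along its whole back edge, (540,160) to (610,310), pressed at 6.8 N. Next I ease off slowly, lift, and move round to its left side.

Request:
{"name": "servo_tool", "arguments": {
  "series": "-0.03 0 0 0 0 0 0.3; -0.06 0 0 0 0 0 0.3; -0.09 0 0 0 0 0 0.3; -0.12 0 0 0 0 0 0.3; -0.15 0 0 0 0 0 0.3; -0.18 0 0 0 0 0 0.3; -0.25 0 0 0 0 0 0.3; -0.6 0 0 0 0 0 0.3; -1 0 0 0 0 0 0.3; -1.2 0 0 0 0 0 0.3; -1.2 0 -1 0 0 0 0.3; -1.2 0 -2 0 0 0 0.3; -1.2 0 -2.2 0 0 0 0.3; -1.2 0 -2.2 0 0 0 0.3"
}}

```text
clock: 12.38
eef_pos: [0.5073, -0.0397, 0.2007]
ee_rot: [[0.994, 0.108, 0.005], [0.108, -0.994, -0.001], [0.005, 0.001, -1.0]]
force: [-0.3, -0.2, -0.8]
gripper_width: 0.299
grip_force: 0.0
```

```bash
python3 -c "
from h import *
print(manip.get_obs()['qpos']);go(.014,.125,.197,-90)
c=manip.read_camera('side');im=c['img'];h=cv2.cvtColor(im,cv2.COLOR_RGB2HSV)
for z,P in((.136,[(.056,.067),(.056,-.009),(-.020,-.009),(-.020,.067)]),):
    W=np.array(P)@R.T+T;q=proj(c,np.c_[W,np.full(4,z)]);print(q.round(1).tolist())
roi=np.zeros(im.shape[:2],np.uint8);roi[175:225,280:365]=1
m=((h[:,:,2]<150)&(h[:,:,1]>110)).astype(np.uint8)*roi
n,l,s,ce=cv2.connectedComponentsWithStats(m);k=[i for i in range(1,n) if s[i,4]>60];print([(s[i].tolist(),ce[i].round(1).tolist()) for i in k])
"
```

```text
[ 22.35170936  12.69830701 -24.44339828 107.81841914   6.07381477
  60.42486624 -88.36095084]
from stand [-0.0712  0.0297] 0.2007 yaw -0.02 F [-0.31377836 -0.16205397] -0.84 t 12.3833
move [ 2.13  -2.382  0.099] wz 89.98
[[338.6, 183.2], [348.5, 199.3], [315.3, 203.7], [307.5, 187.0]]
[([300, 175, 25, 10, 196], [312.4, 178.7]), ([305, 181, 44, 29, 485], [326.2, 198.9])]
```

Request:
{"name": "servo_tool", "arguments": {
  "series": "0.15 -0.2 0.05 0 0 7 0.3; 0.3 -0.4 0.05 0 0 14 0.3; 0.45 -0.55 0.05 0 0 21 0.3; 0.6 -0.75 0.05 0 0 28 0.3; 0.8 -0.95 0.05 0 0 35 0.3; 1 -1.15 0.05 0 0 42 0.3; 1.15 -1.3 0.05 0 0 49 0.3; 1.3 -1.5 0.05 0 0 56 0.3; 1.5 -1.7 0.05 0 0 63 0.3; 1.65 -1.85 0.05 0 0 70 0.3; 1.8 -2.05 0.05 0 0 77 0.3; 2 -2.2 0.05 0 0 84 0.3; 2.13 -2.38 0.05 0 0 90 0.3; 2.13 -2.38 0.05 0 0 90 0.3; 2.13 -2.38 0.05 0 0 90 0.3; 2.13 -2.38 0.05 0 0 90 0.3; 2.13 -2.38 0.05 0 0 90 0.3"
}}

```text
clock: 13.85
eef_pos: [0.576, 0.0609, 0.1876]
ee_rot: [[0.183, -0.983, -0.025], [-0.983, -0.183, 0.002], [-0.006, 0.024, -1.0]]
force: [0.5, 0.2, -1.6]
gripper_width: 0.298
grip_force: 0.0
```

```bash
python3 -c "
from h import *
print(manip.get_obs()['qpos'].round(0),manip.get_obs()['ee_rot'].round(3));go(.014,.125,.1095,-90);go(.014,.125,.197,-90)"
```

```text
[ -43.   26.   45.   99.  -20.   65. -161.] [[ 0.183 -0.983 -0.025]
 [-0.983 -0.183  0.002]
 [-0.006  0.024 -1.   ]]
from stand [0.0079 0.1224] 0.1876 yaw -85.65 F [0.49240199 0.16556729] -1.58 t 13.85
move [-0.041 -0.203  1.948] wz 4.35
from stand [0.0079 0.1224] 0.1876 yaw -85.65 F [0.49240199 0.16556729] -1.58 t 13.85
move [-0.055 -0.15  -0.238] wz 4.35
```

The wrist joint ran to its limit, so I'll turn the other way (a half turn gives the same finger line), a bit higher.

Request:
{"name": "servo_tool", "arguments": {
  "series": "0 0 -0.4 0 0 -7 0.3; 0 0 -0.6 0 0 -14 0.3; 0 0 -0.6 0 0 -21 0.3; 0 0 -0.6 0 0 -28 0.3; 0 0 -0.6 0 0 -35 0.3; 0 0 -0.6 0 0 -42 0.3; 0 0 -0.6 0 0 -49 0.3; 0 0 -0.6 0 0 -56 0.3; 0 0 -0.6 0 0 -63 0.3; 0 0 -0.6 0 0 -70 0.3; 0 0 -0.6 0 0 -77 0.3; 0 0 -0.6 0 0 -84 0.3; 0 0 -0.6 0 0 -90 0.3; 0 0 -0.6 0 0 -90 0.3; 0 0 -0.6 0 0 -90 0.3; 0 0 -0.6 0 0 -90 0.3"
}}

```text
clock: 15.18
eef_pos: [0.5766, 0.0606, 0.2117]
ee_rot: [[0.983, 0.181, -0.026], [0.182, -0.983, 0.003], [-0.025, -0.007, -1.0]]
force: [0.4, 0.0, 0.1]
gripper_width: 0.3
grip_force: 0.0
```

```bash
python3 -c "
from h import *
print(manip.get_obs()['qpos'].round(0),manip.get_obs()['ee_rot'].round(3));go(.014,.125,.2,90)"
```

```text
[-29.  21.  26.  97. -10.  66. -80.] [[ 0.983  0.181 -0.026]
 [ 0.182 -0.983  0.003]
 [-0.025 -0.007 -1.   ]]
from stand [0.0085 0.122 ] 0.2117 yaw 4.27 F [ 0.35470644 -0.0214418 ] 0.08 t 15.1833
move [ 0.15  -0.062  0.289] wz -85.73
```

Request:
{"name": "servo_tool", "arguments": {
  "series": "0.15 -0.06 0.1 0 0 -7 0.3; 0.15 -0.06 0.1 0 0 -14 0.3; 0.15 -0.06 0.1 0 0 -21 0.3; 0.15 -0.06 0.1 0 0 -28 0.3; 0.15 -0.06 0.1 0 0 -35 0.3; 0.15 -0.06 0.1 0 0 -42 0.3; 0.15 -0.06 0.1 0 0 -49 0.3; 0.15 -0.06 0.1 0 0 -56 0.3; 0.15 -0.06 0.1 0 0 -63 0.3; 0.15 -0.06 0.1 0 0 -70 0.3; 0.15 -0.06 0.1 0 0 -77 0.3; 0.15 -0.06 0.1 0 0 -84 0.3; 0.15 -0.06 0.1 0 0 -85.7 0.3; 0.15 -0.06 0.1 0 0 -85.7 0.3; 0.15 -0.06 0.1 0 0 -85.7 0.3"
}}

```text
clock: 16.43
eef_pos: [0.5821, 0.0642, 0.208]
ee_rot: [[-0.108, 0.994, -0.025], [0.994, 0.108, 0.003], [0.006, -0.025, -1.0]]
force: [-0.2, -0.0, -0.0]
gripper_width: 0.301
grip_force: 0.0
```

```bash
cat >> h.py <<'E'
def rv(yaw):
    from scipy.spatial.transform import Rotation as Q
    a=np.radians(yaw)+TH;G=np.array([[np.cos(a),np.sin(a),0],[np.sin(a),-np.cos(a),0],[0,0,-1]])
    o=manip.get_obs();print("q",o["qpos"].round(0),"rotvec",np.degrees(Q.from_matrix(np.array(o["ee_rot"]).T@G).as_rotvec()).round(2))
E
python3 -c "
from h import *
rv(90);go(.014,.125,.1095,90)"
```

```text
q [-17.  20.  11.  96.  -4.  65.   1.] rotvec [-1.4  -0.34 -0.02]
from stand [0.0144 0.125 ] 0.208 yaw 89.98 F [-0.19873566 -0.01011939] -0.0 t 16.4333
move [-0.014  0.051  2.461] wz -0.02
```

Request:
{"name": "servo_tool", "arguments": {
  "series": "0 0 0.5 -1.4 -0.34 0 0.3; 0 0 1.3 -1.4 -0.34 0 0.3; 0 0.05 2 -1.4 -0.34 0 0.3; 0 0.05 2.45 -1.4 -0.34 0 0.3; 0 0.05 2.45 -1.4 -0.34 0 0.3; 0 0.05 2.45 -1.4 -0.34 0 0.3"
}}

```text
clock: 16.93
eef_pos: [0.5815, 0.0648, 0.11]
ee_rot: [[-0.109, 0.994, -0.001], [0.994, 0.109, -0.0], [-0.0, -0.001, -1.0]]
force: [0.7, 0.3, 1.6]
gripper_width: 0.299
grip_force: 0.0
```

```bash
python3 -c "
from h import *
rv(90);go(.014,.077,.1095,90)"
```

```text
q [-17.  25.  10. 103.  -5.  52.   1.] rotvec [-0.06  0.01  0.08]
from stand [0.0138 0.1256] 0.11 yaw 90.08 F [0.72930396 0.23010024] 1.63 t 16.9333
move [-1.216  0.004  0.014] wz 0.08
```

Request:
{"name": "servo_tool", "arguments": {
  "series": "-0.3 0 0 0 0 0 0.3; -0.6 0 0 0 0 0 0.3; -0.8 0 0 0 0 0 0.3; -0.95 0 0 0 0 0 0.3; -1.05 0 0 0 0 0 0.3; -1.15 0 0 0 0 0 0.3; -1.25 0 0 0 0 0 0.3; -1.35 0 0 0 0 0 0.3; -1.45 0 0 0 0 0 0.3; -1.55 0 0 0 0 0 0.3; -1.65 0 0 0 0 0 0.3; -1.75 0 0 0 0 0 0.3; -1.75 0 0 0 0 0 0.3"
}}

```text
clock: 18.02
eef_pos: [0.5896, -0.0058, 0.1102]
ee_rot: [[-0.11, 0.994, 0.0], [0.994, 0.11, -0.0], [-0.0, 0.0, -1.0]]
force: [0.6, -0.2, -0.3]
gripper_width: 0.305
grip_force: 0.0
```

Request:
{"name": "servo_tool", "arguments": {
  "series": "-0.1 0 0 0 0 0 0.3; -0.2 0 0 0 0 0 0.3; -0.3 0 0 0 0 0 0.3; -0.4 0 0 0 0 0 0.3; -0.5 0 0 0 0 0 0.3; -0.5 0 0 0 0 0 0.3"
}}

```text
clock: 18.52
eef_pos: [0.5919, -0.0257, 0.1103]
ee_rot: [[-0.11, 0.994, 0.0], [0.994, 0.11, -0.0], [-0.0, 0.0, -1.0]]
force: [-1.6, -0.8, -0.8]
gripper_width: 0.299
grip_force: 0.0
```

```bash
python3 -c "
from h import *
go(.014,-.04,.1095,90);tips('pics/f4.png')"
```

```text
from stand [0.0143 0.0345] 0.1103 yaw 90.13 F [-1.66610892 -0.58057577] -0.81 t 18.5167
move [-1.863 -0.013  0.02 ] wz 0.13
width 0.303238062846895 origin 290 161
0.011 [[382.0, 365.0], [362.0, 330.0]]
0 [[383.0, 333.0], [363.0, 299.0]]
-0.01 [[383.0, 304.0], [364.0, 270.0]]
-0.02 [[384.0, 274.0], [365.0, 240.0]]
```

View pics/f4.png

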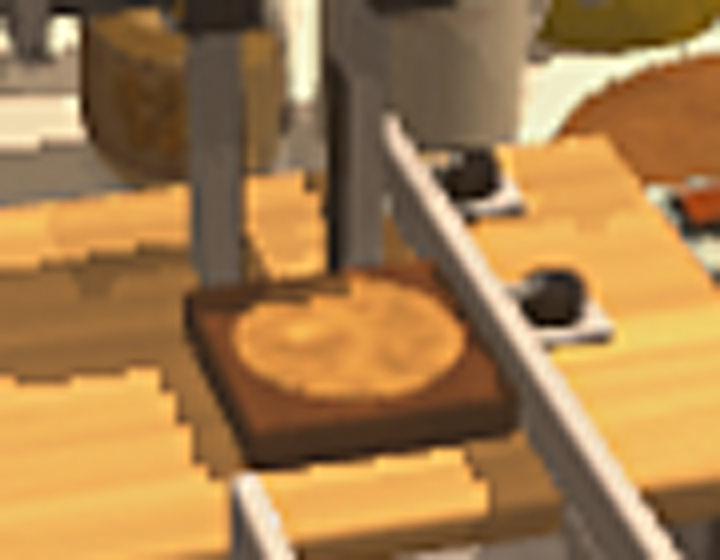

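f4 shows the coaster sliding along with its back edge on the fence, its corner at (510,420). Its front-right corner at (250,460) lines up just inside the cheek's end at (245,480). I'll continue slowly with a slight bias towards the fence.

Request:
{"name": "servo_tool", "arguments": {
  "series": "-0.07 0.01 0 0 0 0 0.3; -0.14 0.02 0 0 0 0 0.3; -0.21 0.03 0 0 0 0 0.3; -0.28 0.04 0 0 0 0 0.3; -0.35 0.05 0 0 0 0 0.3; -0.42 0.05 0 0 0 0 0.3; -0.49 0.05 0 0 0 0 0.3; -0.56 0.05 0 0 0 0 0.3; -0.63 0.05 0 0 0 0 0.3; -0.7 0.05 0 0 0 0 0.3; -0.7 0.05 0 0 0 0 0.3"
}}

```text
clock: 19.48
eef_pos: [0.5969, -0.053, 0.1102]
ee_rot: [[-0.111, 0.994, 0.0], [0.994, 0.111, -0.0], [-0.0, 0.0, -1.0]]
force: [0.0, -1.5, -1.0]
gripper_width: 0.298
grip_force: 0.0
```

Request:
{"name": "servo_tool", "arguments": {
  "series": "-0.06 0 0 0 0 0 0.3; -0.12 0 0 0 0 0 0.3; -0.18 0 0 0 0 0 0.3; -0.24 0 0 0 0 0 0.3; -0.24 0 0 0 0 0 0.3"
}}

```text
clock: 19.9
eef_pos: [0.598, -0.0624, 0.1102]
ee_rot: [[-0.111, 0.994, 0.0], [0.994, 0.111, -0.0], [-0.0, 0.0, -1.0]]
force: [-0.3, 0.4, -0.0]
gripper_width: 0.3
grip_force: 0.0
```

Request:
{"name": "servo_tool", "arguments": {
  "series": "-0.06 0 0 0 0 0 0.3; -0.12 0 0 0 0 0 0.3; -0.18 0 0 0 0 0 0.3; -0.24 0 0 0 0 0 0.3; -0.3 0 0 0 0 0 0.3; -0.36 0 0 0 0 0 0.3; -0.36 0 0 0 0 0 0.3"
}}

```text
clock: 20.48
eef_pos: [0.5996, -0.0767, 0.1102]
ee_rot: [[-0.111, 0.994, 0.0], [0.994, 0.111, -0.0], [-0.0, 0.0, -1.0]]
force: [0.3, 1.0, 0.6]
gripper_width: 0.294
grip_force: 0.0
```

Request:
{"name": "servo_tool", "arguments": {
  "series": "-0.08 0 0 0 0 0 0.3; -0.16 0 0 0 0 0 0.3; -0.24 0 0 0 0 0 0.3; -0.32 0 0 0 0 0 0.3; -0.4 0 0 0 0 0 0.3; -0.48 0 0 0 0 0 0.3; -0.56 0 0 0 0 0 0.3; -0.64 0 0 0 0 0 0.3; -0.64 0 0 0 0 0 0.3"
}}

```text
clock: 21.23
eef_pos: [0.6024, -0.1024, 0.1102]
ee_rot: [[-0.111, 0.994, 0.0], [0.994, 0.111, -0.0], [-0.0, 0.0, -1.0]]
force: [0.3, -0.8, -0.1]
gripper_width: 0.295
grip_force: 0.0
```

Request:
{"name": "servo_tool", "arguments": {
  "series": "-0.08 0 0 0 0 0 0.3; -0.16 0 0 0 0 0 0.3; -0.24 0 0 0 0 0 0.3; -0.32 0 0 0 0 0 0.3; -0.4 0 0 0 0 0 0.3; -0.48 0 0 0 0 0 0.3; -0.48 0 0 0 0 0 0.3; -0.48 0 0 0 0 0 0.3"
}}

```text
clock: 21.9
eef_pos: [0.6046, -0.1208, 0.1102]
ee_rot: [[-0.111, 0.994, 0.0], [0.994, 0.111, 0.0], [0.0, 0.0, -1.0]]
force: [0.6, -0.0, 0.3]
gripper_width: 0.302
grip_force: 0.0
```

```bash
cat > w.py <<'E'
from h import *
go(.014,-.065,.1095,90)
for n in("top","side"):
    c=manip.read_camera(n);im=c["img"];h=cv2.cvtColor(im,cv2.COLOR_RGB2HSV)
    P=np.array([(.125,-.085),(.125,-.29),(-.095,-.29),(-.095,-.085)])@R.T+T
    roi=np.zeros(im.shape[:2],np.uint8);cv2.fillPoly(roi,[proj(c,np.c_[P,np.full(4,.02)]).round().astype(np.int32)],1)
    m=((h[:,:,2]<235)&(h[:,:,1]>95)).astype(np.uint8)*roi
    N,l,s,ce=cv2.connectedComponentsWithStats(m)
    for i in range(1,N):
        if s[i,4]>40:print(n,s[i].tolist(),ce[i].round(),"stand",((ray(c,ce[i],.02)-T)@R).round(3))
E
python3 w.py
```

```text
from stand [ 0.0167 -0.0613] 0.1102 yaw 90.18 F [ 0.6024196  -0.06825781] 0.27 t 21.9
move [-0.091 -0.068  0.018] wz 0.18
side [379, 257, 11, 6, 44] [384. 260.] stand [[ 0.115 -0.095]]
side [337, 294, 48, 39, 1308] [360. 313.] stand [[ 0.013 -0.228]]
```

The side view shows a coaster-sized blob in the tray, near stand (0.013, -0.228). I'll lift clear and confirm that it rests there.

Request:
{"name": "servo_tool", "arguments": {
  "series": "0 0 -1 0 0 0 0.3; 0 0 -2 0 0 0 0.3; 0 0 -3 0 0 0 0.3; 1 0 -3.5 0 0 0 0.3; 2 -1 -3.5 0 0 0 0.3; 2.5 -2 -3.5 0 0 0 0.3; 2.5 -3 -3.5 0 0 0 0.3; 2.5 -3 -3.5 0 0 0 0.3; 2.5 -3 -3.5 0 0 0 0.3; 2.5 -3 -3.5 0 0 0 0.3"
}}

```text
clock: 22.83
eef_pos: [0.4741, -0.0343, 0.2509]
ee_rot: [[-0.112, 0.994, 0.002], [0.994, 0.112, 0.001], [0.0, 0.002, -1.0]]
force: [-0.1, -0.1, 0.0]
gripper_width: 0.298
grip_force: 0.0
```

```bash
python3 w.py
```

```text
from stand [-0.1037  0.0388] 0.2509 yaw 90.23 F [-0.09399339 -0.06357211] 0.04 t 22.8333
move [-2.607  2.926  3.538] wz 0.23
top [434, 168, 16, 26, 345] [442. 180.] stand [[ 0.014 -0.235]]
side [379, 257, 11, 6, 45] [384. 260.] stand [[ 0.115 -0.095]]
side [337, 294, 48, 39, 1307] [360. 313.] stand [[ 0.013 -0.228]]
```

```bash
python3 -c "
from station import manip
print(manip.finish_job())"
```

```text
the job is handed in; nothing more can be done
None
```

The coaster was pressed square against the fence at about 6.8 N, pushed along it and down the chute, and both cameras showed it at rest in the white tray when I handed the job in at 23 s; no verdict came back.

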